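Turn the vial carousel to its front stop and lock it

ROBOT

A 7-joint arm with a two-finger parallel gripper is mounted at the origin on the work surface. World frame = base frame: x ahead of the robot, y to its left, z up, the work surface at z = 0. Lengths are in m, angles in rad, forces in N, time in s.
With the tool pointing down it reaches from about 0.425 to 0.95 m from the base axis. Payload 4.7 kg.
Tool frame: the origin (TCP) lies between the finger pads; the fingertips stand 25 mm ahead of it and the grasp point (between the pads) lies 6 mm ahead of it; x points along the fingers, z is the direction in which the jaws open and shut, and the axes are right-handed (so a half turn about x gives the same grasp; the last joint's range is limited). The gripper opens to 85 mm and grips with 20 to 120 N. Pads are 22 mm wide; open, the fingers measure 114 mm over their backs; the gripper's body (76 mm by 85 mm) begins 54 mm behind the grasp point. The pads swing forward as they close: fully open they stand 13 mm farther back than shut.
Start: joints at [-0.029, 0.469, -0.049, 1.532, 0.024, 1.141, -0.082], TCP at [0.675, 0, 0.256] pointing down, gripper open.
Joint ranges: [-2.59, 2.59], [-0.33, 1.99], [-1.39, 1.29], [0.1, 2.45], [-1.04, 4.18], [0.21, 1.99], [-2.66, 2.66]. Speed limits (rad/s): [2.57, 2.57, 3.14, 3.14, 3.14, 3.14, 3.14].

INTERFACE

Orientations are given as a 3x3 rotation matrix whose columns are the frame's x, y, z axes.
In Python, from rig import * gives the robot as it stands. Calls block until the motion is done:
- movep(position, orientation): joint-space move of the TCP to a pose.
- move_l(position, attitude=None, feed=0.15, until_force=None): straight line of the TCP; attitude=None keeps the orientation; feed is the mean speed in m/s. With until_force (N) it stops when the force on the tool has changed by that much, and returns True; else False.
- move_joints(angles): joint-space move.
- command_gripper(opening, newtons=None): finger opening in m; newtons is the grip in N (None keeps the last); returns when the fingers have stopped.
- sleep(seconds).
- inverse_kinematics(position, orientation): joint angles nearest the present ones, or None.
- sense(): the state.
- camera(name): name is "scene" or "side" or "wrist"; returns (picture, depth): 384x512x3 uint8, red, green, blue; 384x512 float32, m along the optical axis (not along the pixel's ray), 0 where there is no reading.
- camera_params(name): a dict with "K" (3x3 intrinsics, pixels), "dist" ([k1, k2, p1, p2, k3] as OpenCV has them; the pictures are not rectified), "position" and "rotation" of the camera in the world; the wrist camera has in their place "tool_from_camera" (4x4, takes a point from camera to tool coordinates, whose origin is the TCP and whose axes are the tool frame's). Camera axes: x right, y down, z forward; pixel columns grow to the right and rows downward; lengths in m; the calibration is good to about 2 mm. A picture is of the moment at which its call begins: read the wrist's pose just before it. camera_params takes no time and is no camera call.
A pose or a line that the arm cannot do raises Unreachable and nothing moves.
- finish_job(): hands the job in, once; it reports no verdict.
The state is a dict: "time_s": time; "joint_pos": joint angles; "qd": joint speeds; "joint_efforts": joint torques, N m; "position": TCP position; "tcp_rot": TCP orientation; "wrist_force": force on the tool from outside, world axes, zero at the start; "ft_torque": the same for the moment, N m; "finger_gap": finger opening in m.
Only numpy, scipy, OpenCV 4.12 (cv2) and the standard library are available. Lean on these libraries where they do the work, as an engineer would, in place of code of your own. Each camera call takes 0.05 s, during which the arm holds its last target. There are 200 camera calls.

TASK

By pushing its rim, gently turn the vial carousel counterclockwise (seen from above) to its stop, where the orange-capped vial faces the orange front mark, and press it against the stop with about 10 N for a second to take up the play, the lock still out; then push the red lock knob in towards the carousel until the bolt is fully home, and seat it there with the same 10 N for a second. Never push harder than 20 N, keep off the vials, and leave everything else on the bench where it stands.

Things in the scene. Friction and masses are not known exactly. Their poses are not given: they have to be found in the camera images.
- base: Fixed white base of a vial carousel. Origin on the carousel's axis at bench level; -x points to the front mark (orange diamond on the base, 158 mm from the axis), -y to the red lock. A push of more than 20 N anywhere on base, carousel or lock damages it. The base is 112 mm in radius and 28 mm high, with a 50 mm wide, 24 mm high arm out to 225 mm under the lock.
- carousel: Grey disc with steel rim, turning on the base; rim radius 138 mm, top 46 mm above the bench. Origin on its axis at bench level, -x points to the orange vial. Turns counterclockwise from above (about +z) up to a hard stop, where the orange vial faces the front mark. About 3 N at a post keeps it turning; it stays where it is left. A 15 mm wide notch in the rim faces the lock bolt at the stop.
- push_post (a point): One of five black upright posts on the rim for pushing it round: 12 mm across, from 46 to 86 mm above the bench, 128 mm from the axis, 72 degrees apart, midway between the vials. This point is on the post's axis, 66 mm up; it is the post 36 degrees counterclockwise (from above) of the orange vial.
- vials: Five glass vials fixed to the carousel, not to be pushed: 28 mm across, caps 30 mm, tops 107 mm above the bench, 80 mm from the axis, 72 degrees apart; one cap orange, the others blue or white. Origin on the carousel's axis at bench level.
- orange_cap (a point): Centre of the top of the orange cap, 107 mm above the bench, 80 mm from the carousel's axis. At the start it is 40 to 109 degrees clockwise (from above) of the front.
- front_spot (a point): Where orange_cap is when the carousel is at its stop: 80 mm from the axis towards the front mark, 107 mm above the bench; fixed to the base.
- lock_knob (a point): Red lock knob: upright pin 16 mm across, from 46 to 86 mm above the bench, on a red slide 32 mm wide and 36 mm long; this point is on its axis, 66 mm up. At the start 195 mm from the carousel's axis on the base's -y side. Pushed from its outer side it slides straight towards the axis (base +y), 20 mm to a hard end; about 2 N of drag, stays where left.
- lock (a joint): Travel of the lock in m: 0 out (start), 0.020 fully home, its bolt (12 mm thick, round nose) in the rim's notch. With the carousel away from its stop the bolt meets the rim and is blocked at about 0.005.
- beaker: Bystander, loose, to be left alone: clear glass beaker, 68 mm across, 90 mm tall; origin at the centre of its underside.
- amber_jar: Bystander, loose, to be left alone: amber glass jar with black cap, 52 mm across, 75 mm tall; origin at the centre of its underside.
- reagent: Bystander, loose, to be left alone: white plastic jar with blue cap, 56 mm across, 85 mm tall; origin at the centre of its underside.
- petri: Bystander, loose, to be left alone: closed glass petri dish, 90 mm across, 15 mm high; origin at the centre of its underside.
- tip_box: Bystander, loose, to be left alone: blue pipette-tip box, 85 x 120 x 55 mm; origin at the centre of its underside.
- tube: Bystander, loose, to be left alone: clear tube with red screw cap and red foot, 38 mm across, 100 mm tall; origin at the centre of its underside.
- dropper: Bystander, loose, to be left alone: green dropper bottle with white cap, 40 mm across, 70 mm tall; origin at the centre of its underside.

How it is judged:
On the way, in this order (a step that is already met when the one before it is completed fails the run):
1. the carousel is pressed against its stop with more than 5 N, the orange cap within 3 mm of the front spot, the lock still out (horizontal distance between orange_cap and front_spot below 0.003 m and value of joint lock below 0.003 m and contact force between the fingers and carousel above 5 N), for 0.5 s.
2. the bolt is fully home (within 1.5 mm of the end of its travel) and pressed there with more than 5 N (value of joint lock above 0.0185 m and contact force between the fingers and base above 5 N and contact force between the fingers and carousel below 1 N), for 0.5 s.
At the end, for the whole second after the job is handed in: The orange cap is within 3 mm of the front spot, the lock bolt is at rest at most 1.5 mm short of fully home (travel over 18.5 mm), and everything is let go (horizontal distance between orange_cap and front_spot below 0.003 m and value of joint lock above 0.0185 m and velocity of joint lock below 0.01 m/s); the robot touches nothing.
It fails at once if the carousel, its base or its lock is pushed with more than 20 N (contact force between any of the fingers, the arm and base above 20 N).
It fails at once if a vial is pushed (more than 2 N) (contact force between any of the fingers, the arm and vials above 2 N).
It fails at once if a bystander is moved by more than 15 mm (distance of any of beaker, amber_jar, reagent, petri, tip_box, tube, dropper from where it was at the start of the episode above 0.015 m).
It also fails if it takes over 70 s, if anything falls off the work surface, if the arm or the gripper's body presses on something with over 40 N, if the wrist force passes 120 N, or if a joint passes its speed limit or range.

## Working session

There is one attempt and no reset: what is moved stays moved. The work goes in short steps, each a Python script; the robot and the scene stay as the last script left them, time stands still between calls to the robot, and variables do not carry over. Pictures are saved under pics/ and viewed, on a budget of 10 in all, crops included, one or two more only if the job needs it, and the job is handed in when it is done.

```bash
ls; mkdir -p pics
python3 - <<'E'
from rig import *
import cv2,numpy as np
for n in("scene","side"):
    p,d=camera(n); cv2.imwrite(f"pics/{n}0.png",p[:,:,::-1]); np.savez(f"{n}0.npz",p=p,d=d)
    print(n,camera_params(n))
print(camera_params("wrist")); s=sense(); print(s)
E
```

```text
pics
scene {'K': array([[427.61567659,   0.        , 249.93687633],
       [  0.        , 427.61567659, 195.36162083],
       [  0.        ,   0.        ,   1.        ]]), 'dist': array([-0.0879974,  0.       ,  0.       ,  0.       ,  0.       ]), 'position': array([1.39273881, 0.64301166, 0.80685191]), 'rotation': array([[-0.58478577,  0.46823945, -0.66240276],
       [ 0.8110224 ,  0.32099735, -0.48908422],
       [-0.016379  , -0.82323297, -0.56746736]])}
side {'K': array([[367.50894706,   0.        , 252.71239127],
       [  0.        , 367.50894706, 190.7139157 ],
       [  0.        ,   0.        ,   1.        ]]), 'dist': array([-0.10245727,  0.        ,  0.        ,  0.        ,  0.        ]), 'position': array([0.38823597, 0.85561464, 0.60697742]), 'rotation': array([[-0.98670128, -0.08202121,  0.1403321 ],
       [-0.16253722,  0.48994717, -0.85646566],
       [ 0.00149303, -0.86788496, -0.496763  ]])}
{'K': array([[274.91426904,   0.        , 255.5260591 ],
       [  0.        , 274.91426904, 196.88457519],
       [  0.        ,   0.        ,   1.        ]]), 'dist': arra
[... 571 characters left out ...]
-4.94991796e-05, -1.62865086e-03,  2.32227353e-03, -3.18053687e-03,
        6.39469473e-04, -3.37667224e-04, -1.24590110e-03]), 'joint_efforts': array([ 5.33060393e-04, -5.11518788e+01, -4.69155551e-02, -2.38390929e+01,
        1.07741368e-02,  4.46335340e-03,  2.13932526e-05]), 'position': array([6.74508968e-01, 2.21933468e-05, 2.55330046e-01]), 'tcp_rot': array([[-1.80449946e-03, -3.38289408e-05,  9.99998371e-01],
       [-8.18727227e-05,  9.99999996e-01,  3.36812562e-05],
       [-9.99998369e-01, -8.18118116e-05, -1.80450222e-03]]), 'wrist_force': array([ 0.02080938, -0.31153111, -0.53181498]), 'ft_torque': array([-0.0073579 , -0.02140453, -0.00932631]), 'finger_gap': 0.08560594639753691}
```

View pics/scene0.png

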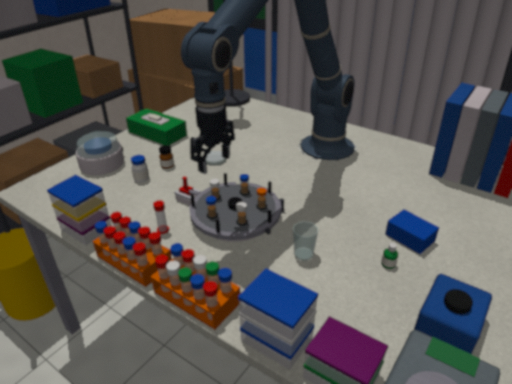

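View pics/side0.png

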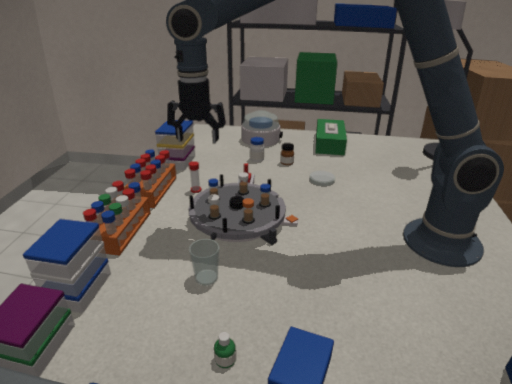

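The scene view shows the carousel at about (237,208), orange cap (262,192) and lock (186,188). In the side view the orange mark is at (292,218), the orange cap at (248,204) and the lock at (246,170). I'll get a rough position from these, then take a wrist view from above.

```bash
cat > h.py <<'E'
from rig import *
import cv2,numpy as np
DOWN=lambda a:np.column_stack([[0,0,-1],np.cross([np.cos(a),np.sin(a),0],[0,0,-1]),[np.cos(a),np.sin(a),0]]) # jaw axis at angle a
def cam(name):
    c=camera_params(name)
    if name=="wrist":
        s=sense();T=np.eye(4);T[:3,:3]=s["tcp_rot"];T[:3,3]=s["position"];M=T@c["tool_from_camera"]
        R,p=M[:3,:3],M[:3,3]
    else:R,p=c["rotation"],c["position"]
    return c["K"],c["dist"],R,p
def ray(C,uv,z):
    K,D,R,p=C
    q=cv2.undistortPoints(np.array(uv,float).reshape(-1,1,2),K,D).reshape(-1,2)
    d=np.c_[q,np.ones(len(q))]@R.T
    return p+d*((z-p[2])/d[:,2])[:,None]
E
python3 - <<'E'
from h import *
for n,px in(("side",[(292,218,.005),(248,201,.107),(246,165,.086),(237,202,.056)]),("scene",[(262,189,.107),(184,179,.086),(239,204,.056)])):
    C=cam(n)
    for u,v,z in px: print(n,(u,v),ray(C,[(u,v)],z).round(3))
# all bystanders rough
C=cam("side")
for nm,u,v in(("beaker",206,277),("dropper",225,360),("petri",322,181),("amber",287,162),("reagent",257,158),("tube",196,191),("tipbox?",331,150)):print(nm,ray(C,[(u,v)],0).round(3))
for r in (.3,.35,.4):
  print(r,inverse_kinematics([.64,0.03,r],DOWN(0)))
E
```

```text
side (292, 218) [[ 0.419 -0.043  0.005]]
side (248, 201) [[0.533 0.049 0.107]]
side (246, 165) [[ 0.584 -0.205  0.086]]
side (237, 202) [[ 0.578 -0.023  0.056]]
scene (262, 189) [[0.529 0.05  0.107]]
scene (184, 179) [[ 0.595 -0.204  0.086]]
scene (239, 204) [[ 0.572 -0.004  0.056]]
beaker [[0.602 0.233 0.   ]]
dropper [[0.507 0.445 0.   ]]
petri [[ 0.332 -0.298  0.   ]]
amber [[ 0.465 -0.433  0.   ]]
reagent [[ 0.585 -0.45   0.   ]]
tube [[ 0.745 -0.158  0.   ]]
tipbox? [[ 0.294 -0.581  0.   ]]
0.3 [-0.06960601  0.38110654 -0.05903025  1.56495455  0.02358039  1.19622776
 -0.13303863]
0.35 [-0.07122505  0.35216609 -0.05697701  1.49379538  0.02040846  1.29621103
 -0.13024656]
0.4 [-0.07354833  0.33182558 -0.05429987  1.41251019  0.01794962  1.39773823
 -0.12798262]
```

Run:
```python
from h import *
movep([.575,0.03,.36],DOWN(0)); sleep(.3)
C=cam("wrist"); p,d=camera("wrist"); np.savez("w1.npz",p=p,d=d,K=C[0],D=C[1],R=C[2],t=C[3])
cv2.imwrite("pics/w1.png",cv2.resize(p[:,:,::-1],(768,576)))
```

```text
(no output)
```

View pics/w1.png

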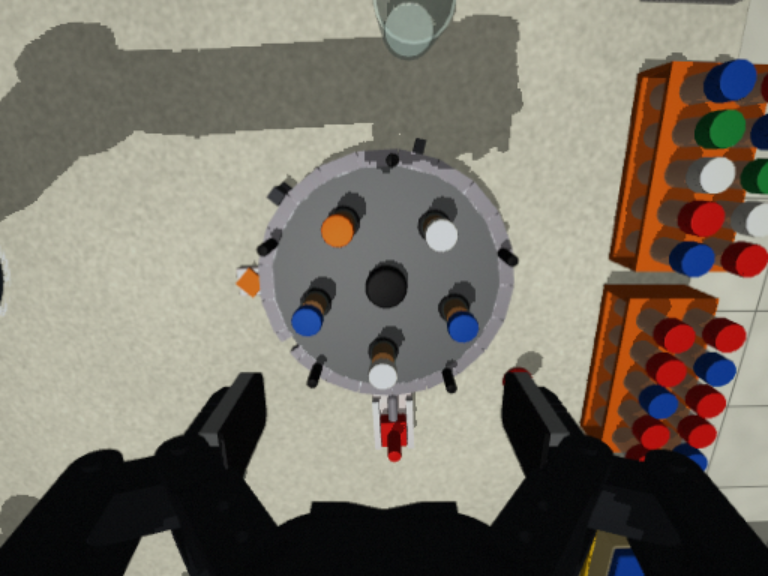

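The wrist view shows orange cap (337,230), front mark (248,282), lock knob top (395,455), hub (386,286) and posts at (392,159), (268,245), (315,375), (450,380) and (508,257).

```bash
cat > meas.py <<'E'
from h import *
from scipy.optimize import least_squares
def cloud(f):
    w=np.load(f);p,d=w["p"],w["d"];v,u=np.mgrid[:384,:512]
    q=cv2.undistortPoints(np.c_[u.ravel(),v.ravel()].astype(float).reshape(-1,1,2),w["K"],w["D"]).reshape(-1,2)
    P=(np.c_[q,np.ones(len(q))]*d.reshape(-1,1))@w["R"].T+w["t"]
    P[d.ravel()==0]=np.nan
    return P.reshape(384,512,3),cv2.cvtColor(p,cv2.COLOR_RGB2HSV)
def measure(f,c0=(.575,-.015)):
    P,H=cloud(f);Z=P[...,2];h,s,v=H[...,0],H[...,1],H[...,2]
    r0=np.hypot(P[...,0]-c0[0],P[...,1]-c0[1])
    disc=(abs(Z-.046)<.006)&(r0<.17)
    m=cv2.morphologyEx(disc.astype(np.uint8),cv2.MORPH_OPEN,np.ones((5,5)))
    k=max(cv2.findContours(m,cv2.RETR_EXTERNAL,cv2.CHAIN_APPROX_NONE)[0],key=cv2.contourArea)[:,0]
    E=P[k[:,1],k[:,0],:2]
    fit=least_squares(lambda c:np.hypot(*(E-c[:2]).T)-c[2],[*c0,.138],loss="soft_l1",f_scale=.002)
    c=fit.x[:2]
    r=np.hypot(P[...,0]-c[0],P[...,1]-c[1])
    org=(s>150)&(h>6)&(h<20);red=(s>150)&((h<5)|(h>172))
    cap=org&(abs(Z-.107)<.006)&(r<.11); mk=org&(Z<.05)&(r>.13)&(r<.19); kn=red&(abs(Z-.086)<.006)&(r<.24)
    return c,fit.x[2],[(P[x].mean(0) if x.any() else None,int(x.sum())) for x in(cap,mk,kn)]
if __name__=="__main__":
    import sys
    c,R,L=measure(sys.argv[1]);print("axis",c.round(4),R)
    for n,(x,k) in zip(("cap","mark","knob"),L):
        if x is None: print(n,None);continue
        d=x[:2]-c;print(n,x.round(4),k,"r",np.hypot(*d).round(4),"ang",np.degrees(np.arctan2(d[1],d[0])).round(1))
E
python3 meas.py w1.npz
```

```text
axis [ 0.5796 -0.0148] 0.13406926048461537
cap [0.533  0.0495 0.1056] 372 r 0.0794 ang 125.9
mark [ 0.4178 -0.0253  0.0148] 177 r 0.1621 ang -176.3
knob [ 0.5862 -0.2106  0.0845] 60 r 0.1959 ang -88.1
```

Axis (0.580,-0.015), cap at 126°, front at about 182.5°. So roughly 57° CCW is needed. I'll push the post now at 18° with the closed fingers, jaw axis radial.

```bash
cat >> h.py <<'E'
AX=np.array([.5796,-.0148]);RP=.130;ZT=.092
def arc(deg,r=RP,z=ZT):
    a=np.radians(deg);return [AX[0]+r*np.cos(a),AX[1]+r*np.sin(a),z],DOWN(a)
E
python3 - <<'E'
from h import *
for a in range(4,74,10): assert inverse_kinematics(*arc(a)) is not None,a
command_gripper(0,60)
movep(*arc(5,z=.2)); move_l(*arc(5),feed=.12); sleep(.3)
f0=sense()["wrist_force"]; np.save("f0.npy",f0); print("t",sense()["time_s"],f0)
def F(a):
    s=sense();f=s["wrist_force"]-f0;t=np.radians(a);return f@[-np.sin(t),np.cos(t),0],np.hypot(*f[:2]),f[2],s["time_s"]
for a in range(8,57,4):
    hit=move_l(*arc(a),feed=.035,until_force=8)
    print(a,hit,np.round(F(a),2))
    if hit: break
E
```

```text
t 4.0667 [ 1.0304095  -0.45041227 -0.22127429]
8 False [ 0.01  0.03 -0.71  4.41]
12 False [0.37 1.14 0.97 4.82]
16 False [1.19 2.09 1.21 5.22]
20 False [ 0.74  1.18 -0.48  5.63]
24 False [0.65 1.01 0.59 6.04]
28 False [0.94 0.97 0.49 6.45]
32 False [0.61 1.71 0.01 6.86]
36 False [0.82 0.84 0.76 7.27]
40 False [ 0.81  0.92 -0.51  7.68]
44 False [1.36 1.37 0.42 8.08]
48 False [ 0.65  0.78 -0.49  8.49]
52 False [ 1.04  1.04 -0.28  8.9 ]
56 False [ 0.47  0.48 -0.19  9.31]
```

Run:
```python
from h import *
C=cam("wrist"); p,d=camera("wrist"); np.savez("w2.npz",p=p,d=d,K=C[0],D=C[1],R=C[2],t=C[3])
q=camera("side")[0]; q=cv2.resize(q[140:270,150:330],(540,390),interpolation=cv2.INTER_CUBIC)
cv2.imwrite("pics/w2.png",np.hstack([cv2.resize(p[:,:,::-1],(400,300)),cv2.resize(q[:,:,::-1],(400,300))]))
s=sense();print(s["position"],s["finger_gap"])
```

```text
[0.65190907 0.09319928 0.09191875] 0.00025648784933530013
```

View pics/w2.png

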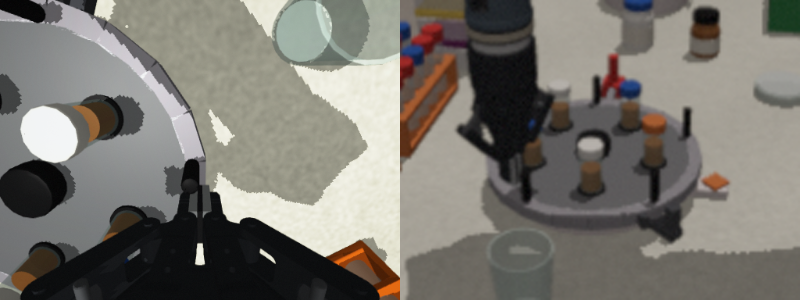

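The post touches the inner finger at (190,178), and the orange cap has moved. So it is turning, and the tangential force reading just didn't show it. I'll measure the cap angle from the side camera and read the force over time.

```bash
cat >> h.py <<'E'
def capang():
    C=cam("side");p,d=camera("side");H=cv2.cvtColor(p,cv2.COLOR_RGB2HSV)
    m=(H[...,1]>130)&(H[...,0]>5)&(H[...,0]<20);v,u=np.nonzero(m)
    X=ray(C,np.c_[u,v],.105)[:,:2]; r=np.hypot(*(X-AX).T);X=X[(r<.105)&(r>.055)]
    c=X.mean(0);return c.round(4),np.hypot(*(c-AX)).round(4),np.degrees(np.arctan2(*(c-AX)[::-1])).round(1)%360,len(X)
E
python3 - <<'E'
from h import *
f0=np.load("f0.npy");print(capang())
def st(): print(np.mean([sense()["wrist_force"]-f0 for _ in range(1)],0).round(2),end=" ")
for i in range(6): st();sleep(.05)
move_l(*arc(58),feed=.01,until_force=8);print()
for i in range(4): st();sleep(.05)
print(capang(),sense()["time_s"])
E
```

```text
(array([0.5017, 0.0039]), np.float64(0.0801), np.float64(166.5), 83)
[-1.58  0.39  1.01] [-2.14  0.62  1.01] [-1.24 -0.17  0.05] [-0.52  0.01  0.96] [-0.8  -0.03 -0.28] [-0.58  0.48  0.26] 
[ 1.31  0.81 -0.61] [ 1.07  0.59 -1.83] [ 1.57 -1.71 -1.04] [ 1.17  0.43 -0.69] (array([0.5005, 0.0029]), np.float64(0.081), np.float64(167.4), 83) 10.6083
```

Run:
```python
from h import *
for f,px in(("w1.npz",[(513/1.5,261/1.5),(258/1.5,248/1.5),(451/1.5,388/1.5)]),("w2.npz",[(189*1.28,186*1.28)])):
    w=np.load(f);
    for u in px:
        x=ray((w["K"],w["D"],w["R"],w["t"]),[u],.086)[0][:2]-AX;print(f,np.hypot(*x),np.degrees(np.arctan2(x[1],x[0])))
C=cam("wrist"); p,d=camera("wrist"); np.savez("w3.npz",p=p,d=d,K=C[0],D=C[1],R=C[2],t=C[3])
cv2.imwrite("pics/w3.png",cv2.resize(p[200:384,130:390,::-1],(780,552),interpolation=cv2.INTER_CUBIC))
```

```text
w1.npz 0.12429994144611414 14.454431649508097
w1.npz 0.13286806910057355 160.67753321620916
w1.npz 0.1274864012440566 -58.16938523936876
w2.npz 0.12365509884920368 64.40261773995572
```

View pics/w3.png

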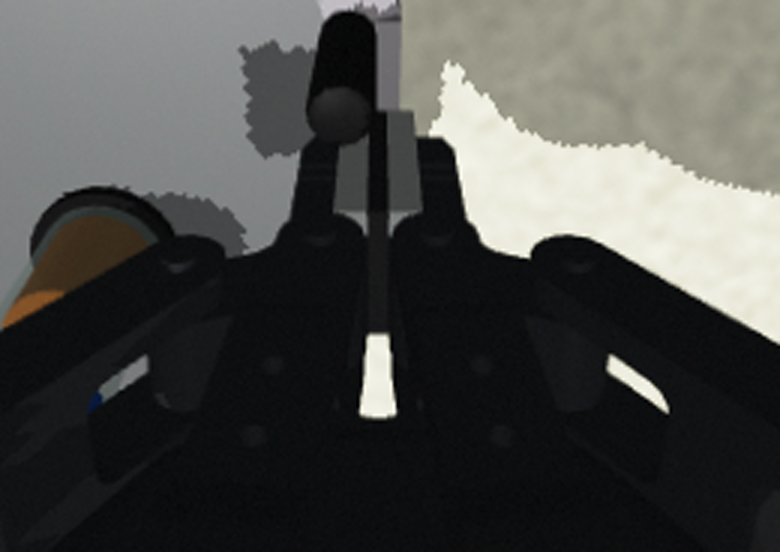

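Contact is sound: the post sits in front of the inner finger. Continue slowly to the stop.

```bash
cat >> h.py <<'E'
def fm(n=10):
    L=[]
    for _ in range(n): L.append(sense()["wrist_force"]);sleep(.02)
    return np.mean(L,0)-np.load("f0.npy")
def tang(a,n=10):
    f=fm(n);t=np.radians(a);return round(float(f@[-np.sin(t),np.cos(t),0]),2),round(float(f@[np.cos(t),np.sin(t),0]),2),round(float(f[2]),2)
E
python3 - <<'E'
from h import *
a=58
print(tang(a))
while a<72:
    a+=2
    hit=move_l(*arc(a),feed=.012,until_force=5)
    s=sense();d=s["position"][:2]-AX;print(a,hit,"at",np.degrees(np.arctan2(d[1],d[0])).round(2),tang(a,5),s["time_s"])
    if hit: break
print(capang())
E
```

```text
(-1.76, 0.34, -0.5)
60 False at 60.24 (-0.09, -0.35, 0.09) 11.35
62 False at 62.08 (-0.59, -0.04, -0.1) 11.9583
64 False at 64.17 (0.07, 0.24, 0.32) 12.5667
66 False at 66.13 (-0.18, 0.89, -0.37) 13.175
68 False at 67.99 (-1.81, 1.31, -1.06) 13.7833
70 True at 68.03 (0.4, 0.03, 0.86) 14.1333
(array([ 0.4963, -0.0112]), np.float64(0.0834), np.float64(177.5), 75)
```

Run:
```python
from h import *
a=68
for i in range(6):
    a+=.4
    hit=move_l(*arc(a),feed=.006,until_force=7)
    s=sense();d=s["position"][:2]-AX;print(round(a,1),hit,"at",np.degrees(np.arctan2(d[1],d[0])).round(2),tang(a,15),s["time_s"])
    if tang(a,5)[0]<-6: break
print(capang())
```

```text
68.4 False at 68.04 (-4.19, 1.52, -3.75) 14.6917
68.8 False at 68.09 (-5.44, 2.06, -5.32) 15.325
69.2 False at 68.15 (-7.41, 2.27, -6.56) 15.9583
(array([ 0.4967, -0.0126]), np.float64(0.0829), np.float64(178.5), 72)
```

Run:
```python
from h import *
move_l(*arc(69.5),feed=.006)
for i in range(6): f=fm(10);print(f.round(1),np.linalg.norm(f).round(1))
print(tang(69.5),sense()["time_s"],capang())
# cap from depth, side view
c=camera_params("side");p,d=camera("side");H=cv2.cvtColor(p,cv2.COLOR_RGB2HSV)
v,u=np.nonzero((H[...,1]>130)&(H[...,0]>5)&(H[...,0]<20)&(d>0))
q=cv2.undistortPoints(np.c_[u,v].astype(float).reshape(-1,1,2),c["K"],c["dist"]).reshape(-1,2)
P=(np.c_[q,np.ones(len(q))]*d[v,u][:,None])@c["rotation"].T+c["position"]
r=np.hypot(*(P[:,:2]-AX).T)
for nm,m in(("cap",(r<.11)&(P[:,2]>.1)),("mark",(r>.13)&(r<.19)&(P[:,2]<.06))):
    x=P[m].mean(0);e=x[:2]-AX;print(nm,x.round(4),m.sum(),np.hypot(*e),np.degrees(np.arctan2(e[1],e[0])))
```

```text
[ 9.2 -0.6 -7.4] 11.8
[ 9.2 -0.9 -7.8] 12.1
[ 9.  -0.5 -7.7] 11.9
[ 9.1 -0.9 -7.5] 11.8
[ 9.  -0.5 -7.3] 11.6
[ 9.1 -1.1 -7.7] 11.9
(-8.6, 2.6, -7.62) 17.775 (array([ 0.4963, -0.0112]), np.float64(0.0834), np.float64(177.6), 75)
cap [ 0.4974 -0.0149  0.1069] 59 0.08216888274588567 -179.9059992091773
mark [ 0.4199 -0.0222  0.0174] 42 0.15982423044083935 -177.3410819880932
```

Held at the stop with about 9 N tangential (12 N total) for over a second. Now back off, rise, and check alignment from above.

```bash
python3 - <<'E'
from h import *
move_l(*arc(60),feed=.06); move_l(*arc(60,z=.2),feed=.2)
movep([.575,-.02,.34],DOWN(0)); sleep(.3)
C=cam("wrist"); p,d=camera("wrist"); np.savez("w4.npz",p=p,d=d,K=C[0],D=C[1],R=C[2],t=C[3])
cv2.imwrite("pics/w4.png",cv2.resize(p[:,:,::-1],(768,576)))
E
python3 meas.py w4.npz
```

```text
axis [ 0.5769 -0.0153] 0.13602939672500827
cap [ 0.4975 -0.0209  0.1056] 396 r 0.0796 ang -176.0
mark [ 0.4176 -0.0253  0.0151] 203 r 0.1596 ang -176.4
knob [ 0.7388 -0.1512  0.0867] 76 r 0.2114 ang -40.0
```

View pics/w4.png

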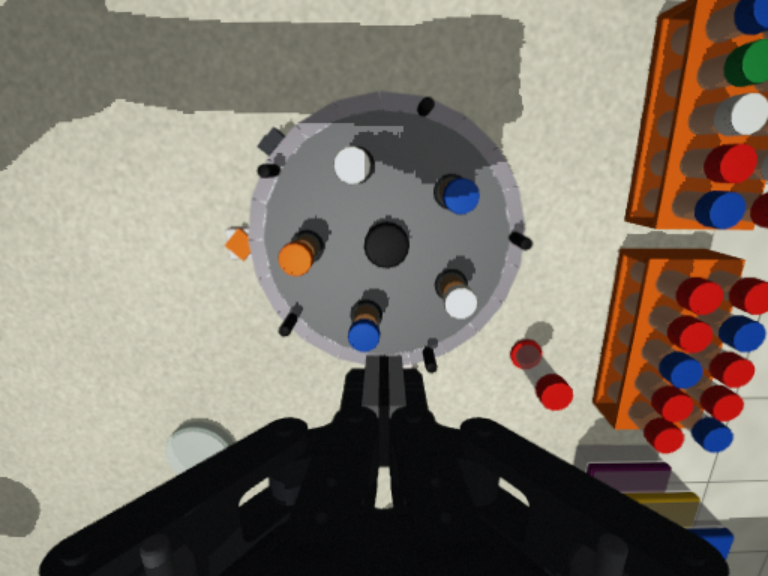

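Cap at -176.0° against the mark at -176.4°, so it is aligned. Next, push the lock along base +y (yaw about 3.6°).

```bash
cat > lock.py <<'E'
from h import *
Y=np.radians(3.0); U=np.array([-np.sin(Y),np.cos(Y),0]); K0=np.array([.5873,-.2105,ZT])
def lk(s): return K0+U*s     # s: tool centre along push dir, from knob's start
def fl(n=10):
    f=fm(n);return round(float(f@U),2),f.round(1)
def prog(): return round(float((sense()["position"]-K0)@U),4)
E
python3 - <<'E'
from lock import *
q=lk(-.035);q[2]=.2
movep(q,DOWN(Y)); move_l(lk(-.035),feed=.1); sleep(.3)
np.save("f0.npy",sense()["wrist_force"]); np.save("f0.npy",fm(15)+np.load("f0.npy"))
s=-.035
while s<.012:
    s+=.003
    hit=move_l(lk(s),feed=.012,until_force=5)
    print(round(s,3),hit,prog(),fl(5),sense()["time_s"])
    if hit: break
E
```

```text
-0.032 False -0.0318 (-0.42, array([-0.2, -0.4, -0.1])) 23.525
-0.029 False -0.0288 (0.18, array([0. , 0.2, 0.2])) 24.0083
-0.026 False -0.0258 (-0.39, array([-0.3, -0.4,  0.3])) 24.4917
-0.023 False -0.0228 (-0.31, array([-0.1, -0.3, -0.2])) 24.975
-0.02 False -0.02 (-0.12, array([-0.6, -0.2,  0.1])) 25.4583
-0.017 False -0.0172 (-1.62, array([-0.2, -1.6, -0. ])) 25.9417
-0.014 False -0.0136 (-1.05, array([-0.4, -1.1,  0.2])) 26.425
-0.011 False -0.0108 (-1.32, array([ 0.1, -1.3,  0.3])) 26.9083
-0.008 False -0.0078 (-1.57, array([-1. , -1.6,  0.1])) 27.3917
-0.005 False -0.0047 (-1.24, array([-0.3, -1.3,  0.3])) 27.875
-0.002 False -0.0017 (-1.05, array([-0.1, -1.1,  0.1])) 28.3583
0.001 False 0.0 (-4.91, array([ 0.3, -4.9, -1.1])) 28.8417
0.004 True -0.0001 (-1.04, array([ 0.2, -1. ,  0.8])) 29.1833
```

Travel was 20 mm (contact near -0.020, end at 0.000), and the end is hard. Now seat it with about 10 N, release and look.

```bash
python3 - <<'E'
from lock import *
s=.001
for i in range(8):
    s+=.0007; move_l(lk(s),feed=.006); f=fl(8); n=np.linalg.norm(f[1]); print(round(s,4),prog(),f,n.round(1))
    if -f[0]>8.5 or n>11: break
for i in range(6): print(fl(10))
print(prog(),sense()["time_s"])
move_l(lk(-.03),feed=.06)
q=lk(-.03);q[2]=.2; move_l(q,feed=.2); movep([.575,.05,.36],DOWN(0)); command_gripper(.085); sleep(.3)
C=cam("wrist"); p,d=camera("wrist"); np.savez("w5.npz",p=p,d=d,K=C[0],D=C[1],R=C[2],t=C[3])
cv2.imwrite("pics/w5.png",cv2.resize(p[:,:,::-1],(768,576))); print(sense()["time_s"])
E
python3 meas.py w5.npz
```

```text
0.0017 0.0001 (-4.75, array([-0.3, -4.8, -4. ])) 6.3
0.0024 0.0002 (-6.27, array([-0.1, -6.3, -4.5])) 7.7
0.0031 0.0003 (-7.06, array([-0. , -7.1, -4.6])) 8.5
0.0038 0.0003 (-8.16, array([ 0.5, -8.1, -5. ])) 9.5
0.0045 0.0004 (-9.44, array([ 0.3, -9.4, -5.6])) 10.9
(-9.23, array([ 0.4, -9.2, -5.6]))
(-9.45, array([ 0.4, -9.4, -5.5]))
(-9.26, array([ 0.2, -9.3, -5.6]))
(-8.94, array([ 0.4, -8.9, -5.5]))
(-9.19, array([ 0.3, -9.2, -5.6]))
(-8.88, array([ 0.2, -8.9, -5.5]))
0.0004 32.65
36.4583
axis [ 0.5766 -0.0162] 0.1357253912979254
cap [ 0.4975 -0.0202  0.1055] 307 r 0.0792 ang -177.1
mark [ 0.4175 -0.0253  0.0147] 164 r 0.1594 ang -176.7
knob [ 0.5852 -0.1907  0.0841] 62 r 0.1747 ang -87.2
```

View pics/w5.png

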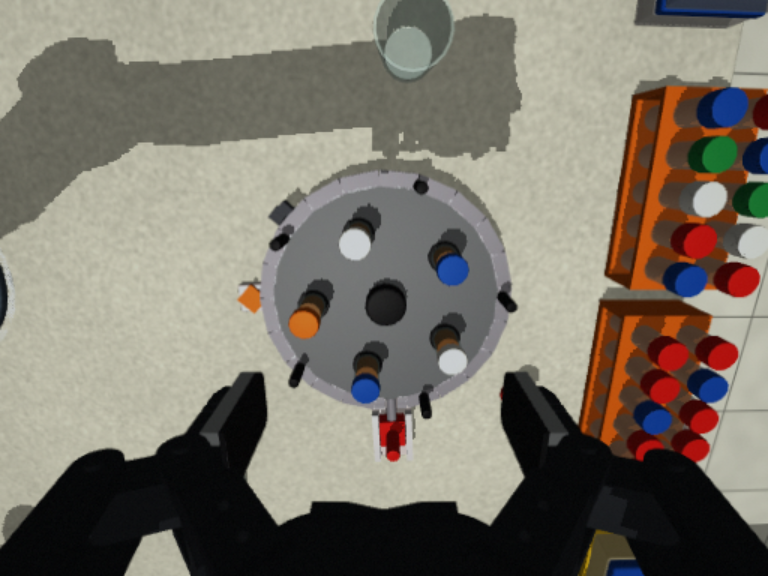

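The knob, at (393,455), is now 174.7 mm from the axis (home is 175 mm), and the orange cap at (305,324) lines up with the mark. The arm is clear, so I'll hand in.

```bash
python3 -c "
from rig import *
finish_job()"
```

```text
the job is handed in; nothing more can be done
```

I turned the carousel to its stop and pushed the lock fully home. The job was handed in at about 36 s of the 70 s allowed, with the arm clear; the hand-in reports no verdict.

- **Carousel:** I pushed one of the rim posts about 57° counterclockwise with the closed fingers. I then held it against the stop for over a second at about 9 N tangential, 12 N in total.
- **Lock:** I pushed the knob about 20 mm to a hard end. I then held it there for over a second at about 9 N along the slide, 11 N in total.

**Last checks, from the overhead wrist view:**
- The orange cap was at -177.1° and the front mark at -176.7°, which is about 0.5 mm apart at the cap.
- The lock knob was 174.7 mm from the axis (175 mm is fully home) and had moved 20 mm from its start.
- I never went near the bystanders, but I did not measure their positions again at the end.

**Readings that disagreed:**
- While pressing at the stop, the side camera put the cap 2.6° short of the mark (about 3.6 mm). Both overhead views, taken after release and after locking, put it within 0.4°, so I trusted those.
- During both presses the wrist sensor also showed 5–8 N of vertical force, which I left alone. The total stayed near 12 N.
- While turning, the push force was lost in about 1–2 N of sensor noise, so I confirmed the movement from the cameras.

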